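Load the lens barrel into the V-block of the check station and hold it clamped

TASK

Take the silver lens barrel from the blue tray and lay it gently in the V-block of the lens-check station, glass end towards the camera, its tube resting along the whole block and its thick black bezel hanging clear in front of it, then let go of it. Swing the red-gripped hold-down lever over it and press the lever fully down, so that its spring-loaded roller pushes the barrel onto both faces of the V. The lever has no latch, so finish while still holding it down, hands off the barrel itself; leave the black barrel, the power supply and the screwdriver where they are.

Things in the scene. Friction and masses are not known exactly. Their poses are not given: they have to be found in the camera images.
- silver_barrel: Silver lens barrel, loose, 100 to 200 g: bare aluminium tube 32 mm in diameter, 92 mm long, with a black bezel 36 mm in diameter, 14 mm long at its glass end. Origin on the axis, midway along the tube; +x along the axis to the glass (tube x -46 to +46 mm, bezel to +60 mm); may be rolled about x. It lies level in one of the two slots of the tray, axis 36 mm above the table.
- silver_glass (a point): Centre of the front glass of the silver barrel, on its axis, 60 mm from the barrel's origin along its +x.
- black_barrel: The black lens barrel: same shape, size and axes as the silver one, in the other slot of the tray. To be left alone.
- tray: Blue tray, fixed, 135 (x) by 175 mm (y), floor 5 mm thick, rim 9 mm high; origin under the middle of its slots. The slots run along x at y = -40 and +40 mm, glass to +x. Each carries its barrel on two V-notched ribs (26 to 36 mm either side of x = 0, 31 mm high). Between the ribs the tube hangs free, 15 mm above the floor; 48 mm separate the two tubes.
- station: Lens-check station, fixed: aluminium base plate 12 mm thick, x -95 to +150, y -105 to +45 mm. Origin on the table under the middle of the V-block, z up, +x from the V-block to the camera. Camera on the V's axis (front at x = 89, top at z = 78 mm), back light (x -87 to -74, top at z = 80 mm), two grey hinge cheeks (y -81 to -59, x 44 to 54 either side, top at z = 84 mm).
- v_axis (a point): Point on the V's axis, midway along the steel V-block, 58 mm above the table; axes as the station's. A seated barrel has its origin here, its +x along this x. 90 degree V, 74 mm long (x -37 to +37), 60 mm wide, edges 57 mm above the table. A relief open to both sides cuts it in the middle (x -23 to +23 mm, floor 22 mm above the table): fingers can straddle the tube there.
- v_left: The steel V face on the station's +y side (both saddles of it, x 23 to 37 mm and -37 to -23 mm), sloping 45 degrees; its origin is the station's.
- v_right: The steel V face on the station's -y side, mirror image of v_left; its origin is the station's.
- lever (a joint): Hold-down lever's angle, rad: 0 = fully down at its stop, 1.57 = upright, 1.9 = back stop. Starts at 1.6 to 1.8 and stays there by friction. Turns about lever_hinge along the station's x. On a seated barrel its roller meets the tube at about 0.12; from there to 0 its spring pushes back with about 2 rising to 7 N at the grip (6 to 14 N at the plunger), and lifts the lever if let go.
- lever_grip (a point): Middle of the lever's red grip: round bar 16 mm in diameter, 72 mm long, along the station's x, held at its ends by the lever's two flat arms; free between them, so fingers can take its middle across the station's y. At lever angle a it is at y = -70 + 132 cos a - 6 sin a, z = 76 + 132 sin a + 6 cos a (mm, station frame, x = 0).
- lever_hinge (a point): Point on the lever's hinge axis, at x = 0, y = -70, z = 76 mm of the station's frame. Axes as the station's.
- plunger: The lever's spring plunger: steel pin with a free-turning white roller (18 mm in diameter, 18 mm long, axis along the station's x), in the bridge between the lever's arms, 70 mm from the hinge; the roller comes down on the top of the tube midway along the V-block. Origin at the roller's centre.
- power_supply: Black power supply, loose, 115 by 50 by 32 mm; origin under its middle. To be left alone.
- screwdriver: Screwdriver lying on the bench, loose; origin under its middle, handle to -x. To be left alone.
Mind the look-alikes: they are no part of the job. What is shaped like the silver_barrel but green is not meant.

How it is judged:
On the way:
1. the silver barrel lies in the V, glass to the camera, let go, before the lever comes down (x of silver_barrel in the frame of v_axis between -0.01 and 0.01 m and y of silver_barrel in the frame of v_axis between -0.002 and 0.002 m and z of silver_barrel in the frame of v_axis between -0.003 and 0.002 m and angle between the x axis of silver_barrel and the x axis of v_axis, either way round below 0.05 rad and x of silver_glass in the frame of v_axis above 0.04 m and value of joint lever above 0.6 rad and contact force between the fingers and silver_barrel below 0.1 N and contact force between silver_barrel and v_left above 0.1 N and contact force between silver_barrel and v_right above 0.1 N and linear speed of silver_barrel below 0.03 m/s), for 0.2 s.
At the end, for the whole second after the job is handed in: Robot holds the lever down (below 0.04 rad), not touching the barrel; plunger presses the silver barrel with over 8 N, each V face carries over 3 N; barrel within 10 mm of the V's middle lengthwise, 2 mm across and in height (3 mm low), aligned to 0.05 rad, glass to the camera, still (x of silver_barrel in the frame of v_axis between -0.01 and 0.01 m and y of silver_barrel in the frame of v_axis between -0.002 and 0.002 m and z of silver_barrel in the frame of v_axis between -0.003 and 0.002 m and angle between the x axis of silver_barrel and the x axis of v_axis, either way round below 0.05 rad and x of silver_glass in the frame of v_axis above 0.04 m and value of joint lever below 0.04 rad and contact force between silver_barrel and v_left above 3 N and contact force between silver_barrel and v_right above 3 N and contact force between plunger and silver_barrel above 8 N and contact force between any of the fingers, the arm and lever above 1 N and contact force between each of the fingers, the arm and silver_barrel below 0.5 N and linear speed of silver_barrel below 0.02 m/s); the arm keeps its last pose, push and grip.
It fails at once if the barrel is dropped or slammed into the V (faster than 0.35 m/s just above it) (horizontal distance between silver_barrel and v_axis below 0.03 m and height (world z) of silver_barrel below 0.08 m and linear speed of silver_barrel above 0.35 m/s).
It fails at once if the black barrel is moved by more than 15 mm (distance of black_barrel from where it was at the start of the episode above 0.015 m).
It fails at once if the power supply is moved by more than 20 mm (distance of power_supply from where it was at the start of the episode above 0.02 m).
It fails at once if the screwdriver is moved by more than 20 mm (distance of screwdriver from where it was at the start of the episode above 0.02 m).
It also fails if it takes over 48 s, if anything falls off the work surface, if the arm or the gripper's body presses on something with over 40 N, if the wrist force passes 120 N, or if a joint passes its speed limit or range.

ROBOT

A 6-joint arm with a two-finger parallel gripper is mounted at the origin on the work surface. World frame = base frame: x ahead of the robot, y to its left, z up, the work surface at z = 0. Lengths are in m, angles in rad, forces in N, time in s.
With the tool pointing down it reaches from about 0.275 to 0.75 m from the base axis. Payload 10.2 kg.
Tool frame: the origin (TCP) lies between the finger pads; the fingertips stand 25 mm ahead of it and the grasp point (between the pads) lies 6 mm ahead of it (arm.nose_length is the distance from the TCP to the fingertips, in m); z points along the fingers, y is the line along which they close (so a half turn about z gives the same grasp; the last joint's range is limited). The gripper opens to 85 mm and grips with 20 to 120 N. Pads are 22 mm wide; open, the fingers measure 114 mm over their backs; the gripper's body (76 mm by 85 mm) begins 54 mm behind the grasp point. The pads swing forward as they close: fully open they stand 13 mm farther back than shut.
Start: joints at [1.111, 0.313, 1.498, -0, 1.331, -0.223], TCP at [0.123, 0.51, 0.222] pointing down, gripper open.
Joint ranges: [-2.94, 2.94], [-0.97, 2.17], [0.19, 2.56], [-1.23, 4.37], [0.02, 3.11], [-2.88, 2.88]. Speed limits (rad/s): [2.39, 2.39, 3.01, 3.14, 3.14, 3.14].

INTERFACE

Orientations are given as a 3x3 rotation matrix whose columns are the frame's x, y, z axes.
In Python, from bench import arm gives the robot as it stands.
- The arm moves only by the shell command python3 -m creep 'ROWS' [FORCE]. ROWS is JSON, a list of rows, each a list of 7 numbers: the closure, from 0 (fully open) to 1 (shut), then the shift along the world's x, y, z in units of 0.3 m (1.0 is 0.3 m), then the turn, a rotation vector about the world's x, y, z in units of pi/4 rad (1.0 is pi/4 rad). In form: [[grip, tx, ty, tz, ax, ay, az], ...]. A call has 1 to 8 rows; each row is the pose to reach, as a shift and turn from the pose commanded when the call began; what a row does not reach only later rows make up. A row lasts 1/12 s, in which the tool goes at most 41.7 mm and 7.16 degrees, less where a joint would pass 70% of its speed; a pose out of reach is approached as far as the arm can. A call with a number of a shift or a turn outside -1 to 1 is refused whole. A call with a gripper value outside its range is refused whole. The fingers move at their own pace and stop on an object; FORCE is the grip in N (left out, the last holds). Time passes only in rows, so rows that repeat a pose let the fingers close. It gives the time, the measured TCP pose, the force, the opening and the grip force at its end, in the units of the state.
- arm.sense(): the state, without advancing time (a new reading comes with each control period).
- arm.snapshot(name): name is "scene" or "top" or "wrist"; returns a dict with "pixels" (384x512x3 uint8, red, green, blue), "range_z" (384x512 float32, m along the optical axis (not along the pixel's ray), 0 where there is no reading), "vfov" (degrees; the focal length in pixels is half the picture's height over the tangent of half this angle, whatever the lens; pixels are square), "cx", "cy" (the principal point, pixels), "distortion" ([k1, k2, p1, p2, k3] as OpenCV has them; the pictures are not rectified), "camera_from_world" (4x4, takes a point from world to camera coordinates). Camera axes: x right, y down, z forward; pixel columns grow to the right and rows downward; lengths in m; the calibration is good to about 2 mm. A picture is of the moment at which its call begins.
- arm.close_job(): hands the job in; it is judged then, once.
The state is a dict: "t": time; "joint_positions": joint angles; "dq": joint speeds; "effort": joint torques, N m; "tcp_pos": TCP position; "tcp_rot": TCP orientation; "force": force on the tool from outside, world axes, zero at the start; "torque": the same for the moment, N m; "grip_width": opening from 0.0 (shut) to 1.0 (fully open); "grasp_force": force on a finger pad.
Only numpy, scipy, OpenCV 4.12 (cv2) and the standard library are available. Lean on these libraries where they do the work, as an engineer would, in place of code of your own. Each camera call takes 0.05 s, during which the arm holds its last target. There are 200 camera calls.

## Working session

There is one attempt and no reset: what is moved stays moved. The work goes in short steps, Python scripts to look and compute and a shell command to move; the robot and the scene stay as the last step left them, time stands still between calls to the robot, and variables do not carry over. Pictures are saved under pics/ and viewed, at most 14 in all, crops included, and the job is handed in when it is done.

```bash
mkdir -p pics; ls
cat > h.py <<'E'
import numpy as np, cv2
from bench import arm
def snap(n,save=None):
    s=arm.snapshot(n)
    if save: cv2.imwrite('pics/'+save,s['pixels'][:,:,::-1])
    return s
def K(s):
    f=192/np.tan(np.radians(s['vfov'])/2); return np.array([[f,0,s['cx']],[0,f,s['cy']],[0,0,1]])
def ray(s,uv):
    p=cv2.undistortPoints(np.array(uv,float).reshape(-1,1,2),K(s),np.array(s['distortion'],float)).reshape(-1,2)
    T=np.array(s['camera_from_world']);R=T[:3,:3];o=-R.T@T[:3,3]
    return o,np.c_[p,np.ones(len(p))]@R   # d scaled so depth=range_z
def onplane(s,uv,z):
    o,d=ray(s,uv); return o+d*((z-o[2])/d[:,2])[:,None]
def bydepth(s,uv):
    o,d=ray(s,uv); uv=np.array(uv).reshape(-1,2).astype(int); r=s['range_z'][uv[:,1],uv[:,0]]; return o+d*r[:,None]
def cloud(s):
    v,u=np.mgrid[0:384,0:512]; return bydepth(s,np.c_[u.ravel(),v.ravel()]).reshape(384,512,3)
E
python3 - <<'E'
from h import *
a=snap('scene');b=snap('top');
im=np.vstack([a['pixels'],b['pixels']])[:,:,::-1]
cv2.imwrite('pics/a.png',a['pixels'][:,:,::-1]);cv2.imwrite('pics/b.png',b['pixels'][:,:,::-1])
for s in(a,b): print(s['vfov'],s['distortion'],np.round(s['camera_from_world'],3))
E
```

```text
pics
46.34225628382485 [-0.12557254  0.          0.          0.          0.        ] [[ 0.727  0.686  0.012 -0.42 ]
 [ 0.574 -0.599 -0.558 -0.266]
 [-0.375  0.413 -0.83   1.253]
 [ 0.     0.     0.     1.   ]]
47.07032702965441 [-0.16716158  0.          0.          0.          0.        ] [[-1.000e-03 -1.000e+00 -1.000e-03 -7.000e-03]
 [-9.910e-01  1.000e-03 -1.330e-01  5.660e-01]
 [ 1.330e-01  1.000e-03 -9.910e-01  1.052e+00]
 [ 0.000e+00  0.000e+00  0.000e+00  1.000e+00]]
```

View pics/a.png

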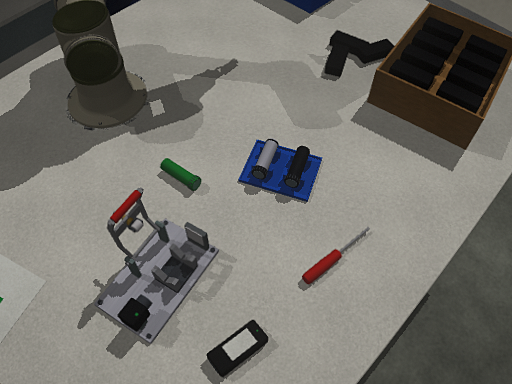

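View pics/b.png

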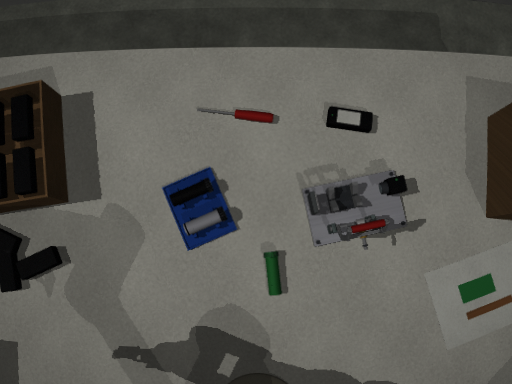

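The scene camera shows the tray at (280,170), silver barrel at (264,160), and station at (157,280) with the lever upright. In the top view the silver barrel is at (205,222), its dark bezel at the right end. The station is at (355,208) with its camera at (395,185) and the red grip at (368,226).

Run:
```python
from h import *
s=snap('top');s2=snap('scene')
for n,uv,z in [('sil_tail',(187,230),.036),('sil_head',(225,214),.036),('V',(344,196),.05),('cam',(395,185),.078),('back',(312,203),.08),('grip',(368,226),.2),('cornerBL',(316,244),.012),('cornerTL',(305,190),.012),('cornerTR',(393,172),.012),('cornerBR',(407,226),.012)]:
    print(n,onplane(s,[uv],z).round(3)[0],bydepth(s,[uv]).round(3)[0])
# silver tube in both views: bright grey pixels, by depth
C=cloud(s);hsv=cv2.cvtColor(s['pixels'],cv2.COLOR_RGB2HSV)
m=(hsv[...,0]>105)&(hsv[...,0]<130)&(hsv[...,1]>150)&(hsv[...,2]>60)
ys,xs=np.nonzero(m);r=cv2.minAreaRect(np.c_[xs,ys].astype(np.float32));print(r,onplane(s,cv2.boxPoints(r),.007).round(3),onplane(s,[r[0]],.007))
print(arm.sense()['tcp_rot'].round(3), arm.sense()['t'])
w=snap('wrist','w0.png');print(w['vfov'],w['distortion'],w['camera_from_world'].round(3), arm.sense()['tcp_pos'])
```

```text
sil_tail [0.47  0.172 0.036] [0.469 0.17  0.051]
sil_head [0.509 0.079 0.036] [0.508 0.078 0.049]
V [ 0.552 -0.214  0.05 ] [ 0.555 -0.218  0.026]
cam [ 0.575 -0.335  0.078] [ 0.575 -0.335  0.075]
back [ 0.532 -0.131  0.08 ] [ 0.532 -0.131  0.075]
grip [ 0.47  -0.234  0.2  ] [ 0.469 -0.23   0.217]
cornerBL [ 0.435 -0.147  0.012] [ 0.435 -0.148  0.01 ]
cornerTL [ 0.572 -0.122  0.012] [ 0.572 -0.121  0.014]
cornerTR [ 0.619 -0.352  0.012] [ 0.618 -0.351  0.013]
cornerBR [ 0.479 -0.383  0.012] [ 0.479 -0.386  0.002]
((198.7413787841797, 208.39654541015625), (67.49150848388672, 52.785186767578125), 66.80140686035156) [[0.579 0.246 0.007]
 [0.633 0.122 0.007]
 [0.474 0.052 0.007]
 [0.421 0.175 0.007]] [[0.52586331 0.14816443 0.007     ]]
[[-0.972  0.235 -0.   ]
 [ 0.235  0.972 -0.001]
 [ 0.    -0.001 -1.   ]] 0.2
71.77391834508096 [-0.0200574  0.         0.         0.         0.       ] [[ 0.235  0.972 -0.    -0.524]
 [ 0.925 -0.223  0.307 -0.04 ]
 [ 0.298 -0.072 -0.952  0.38 ]
 [ 0.     0.     0.     1.   ]] [0.12311663 0.51024625 0.22196093]
```

View pics/w0.png

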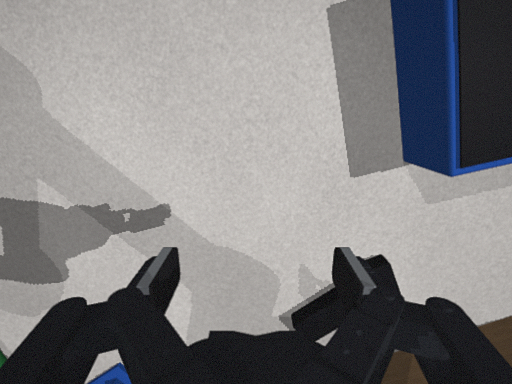

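The wrist picture shows the gripper pads at (165,250) and (350,250), with the camera looking along tool -x. I'll move above the silver barrel with the tool turned across it.

```bash
python3 -m creep '[[0.4,0.61,-0.63,0,0,0,-0.59],[0.4,0.61,-0.63,0,0,0,-0.59],[0.4,0.61,-0.63,0,0,0,-0.59],[0.4,0.61,-0.63,0,0,0,-0.59],[0.4,0.61,-0.63,0,0,0,-0.59],[0.4,0.61,-0.63,0,0,0,-0.59],[0.4,0.61,-0.63,0,0,0,-0.59]]'
python3 -m creep '[[0.4,0.61,-0.63,0,0,0,-0.59],[0.4,0.61,-0.63,0,0,0,-0.59],[0.4,0.61,-0.63,0,0,0,-0.59],[0.4,0.61,-0.63,0,0,0,-0.59],[0.4,0.61,-0.63,0,0,0,-0.59],[0.4,0.61,-0.63,0,0,0,-0.59],[0.4,0.61,-0.63,0,0,0,-0.59],[0.4,0.61,-0.63,0,0,0,-0.59]]'
python3 - <<'E'
from h import *
snap('wrist','w1.png');np.set_printoptions(suppress=True);s=arm.sense();print(s['t'],s['tcp_pos'],s['tcp_rot'].round(3),s['joint_positions'].round(2))
E
```

```text
t: 0.83
tcp_pos: [0.3089, 0.3182, 0.2222]
tcp_rot: [[-0.762, 0.647, 0.001], [0.647, 0.762, -0.001], [-0.001, -0.0, -1.0]]
force: [-0.8, 0.7, -0.5]
grip_width: 0.598
grasp_force: 0.0
t: 1.5
tcp_pos: [0.4907, 0.13, 0.2216]
tcp_rot: [[-0.393, 0.92, -0.001], [0.92, 0.393, -0.0], [-0.0, -0.001, -1.0]]
force: [-0.6, -0.4, 0.5]
grip_width: 0.598
grasp_force: 0.0
1.55 [0.48946418 0.131638   0.2217314 ] [[-0.394  0.919 -0.001]
 [ 0.919  0.394  0.   ]
 [ 0.001 -0.001 -1.   ]] [ 0.03  0.27  1.55  0.    1.32 -0.37]
```

View pics/w1.png

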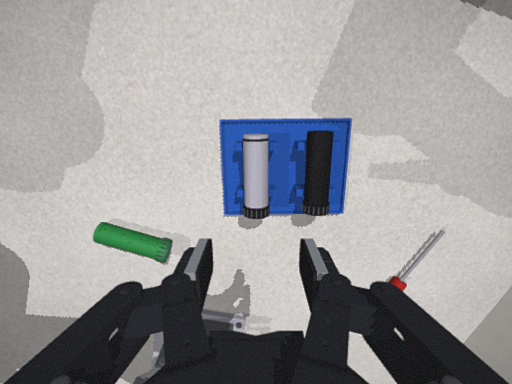

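The wrist picture shows the silver barrel at (257,175), bezel end at (257,212), with the black one at (318,170). Next I'll measure it precisely.

```bash
cat >> h.py <<'E'
def silver(s,lo=130,roi=None):
    hsv=cv2.cvtColor(s['pixels'],cv2.COLOR_RGB2HSV);C=cloud(s)
    m=((hsv[...,1]<60)&(hsv[...,2]>lo)&(C[...,2]>.02)).astype(np.uint8)
    if roi: k=np.zeros_like(m);k[roi[1]:roi[3],roi[0]:roi[2]]=1;m*=k
    n,l,st,_=cv2.connectedComponentsWithStats(m);i=1+np.argmax(st[1:,4]);ys,xs=np.nonzero(l==i)
    return cv2.minAreaRect(np.c_[xs,ys].astype(np.float32)),C[l==i]
E
python3 - <<'E'
from h import *
np.set_printoptions(suppress=True,precision=4)
w=snap('wrist');t=snap('top')
R=[]
for s,roi in((w,(225,120,290,225)),(t,(175,200,235,245))):
    r,P=silver(s,110,roi);b=cv2.boxPoints(r);
    e=[np.linalg.norm(b[i]-b[(i+1)%4]) for i in (0,1)]
    k=0 if e[0]<e[1] else 1
    ends=np.array([(b[k]+b[(k+1)%4])/2,(b[(k+2)%4]+b[(k+3)%4])/2])
    print(r,ends);q=onplane(s,ends,.036);print(q,'len',np.linalg.norm(q[0]-q[1]),'ang',np.degrees(np.arctan2(*(q[1]-q[0])[1::-1])),'ztop pct',np.percentile(P[:,2],[50,95]))
    R.append((s,r[0]))
# triangulate tube centre from two views
(o1,d1),(o2,d2)=[ray(s,[c]) for s,c in R];d1=d1[0];d2=d2[0]
k=np.linalg.lstsq(np.c_[d1,-d2],o2-o1,rcond=None)[0];print('tri',o1+d1*k[0],o2+d2*k[1])
E
```

```text
((256.0, 176.0), (66.0, 24.0), 90.0) [[256. 143.]
 [256. 209.]]
[[0.4728 0.1695 0.036 ]
 [0.5076 0.0885 0.036 ]] len 0.08823021084433953 ang -66.76973247643843 ztop pct [0.0501 0.0525]
((214.20001220703125, 217.4000244140625), (2.683281421661377, 7.155416965484619), 63.43495178222656) [[217.4 215.8]
 [211.  219. ]]
[[0.5048 0.0976 0.036 ]
 [0.4969 0.1133 0.036 ]] len 0.01761371783823963 ang 116.68112613032162 ztop pct [0.0507 0.054 ]
tri [ 0.4969  0.1133 -0.0445] [ 0.5067  0.1138 -0.0437]
```

```bash
python3 -m creep '[[0.4,0,0,-0.13,0,0,0],[0.4,0,0,-0.26,0,0,0],[0.4,0,0,-0.38,0,0,0],[0.4,0,0,-0.48,0,0,0],[0.4,0,0,-0.55,0,0,0],[0.4,0,0,-0.59,0,0,0],[0.4,0,0,-0.6,0,0,0],[0.4,0,0,-0.6,0,0,0]]' 30
python3 -m creep '[[1,0,0,0,0,0,0],[1,0,0,0,0,0,0],[1,0,0,0,0,0,0],[1,0,0,0,0,0,0],[1,0,0,0,0,0,0],[1,0,0,0,0,0,0],[1,0,0,0,0,0,0],[1,0,0,0,0,0,0]]' 30
```

```text
t: 2.32
tcp_pos: [0.4884, 0.1334, 0.0421]
tcp_rot: [[-0.398, 0.918, -0.001], [0.918, 0.398, 0.0], [0.0, -0.001, -1.0]]
force: [0.5, 0.0, 1.1]
grip_width: 0.6
grasp_force: 0.0
t: 2.98
tcp_pos: [0.4896, 0.1324, 0.0428]
tcp_rot: [[-0.396, 0.918, 0.001], [0.918, 0.396, 0.0], [-0.0, 0.001, -1.0]]
force: [-0.9, 0.1, 5.7]
grip_width: -0.003
grasp_force: 3.1
```

Run:
```python
from h import *
s=snap('wrist','w2.png');print(arm.sense()['force'],arm.sense()['grip_width'],arm.sense()['grasp_force'])
```

```text
[-0.86146625  0.31458546  5.06887469] 0.004512060757653371 3.1290653720498085
```

View pics/w2.png

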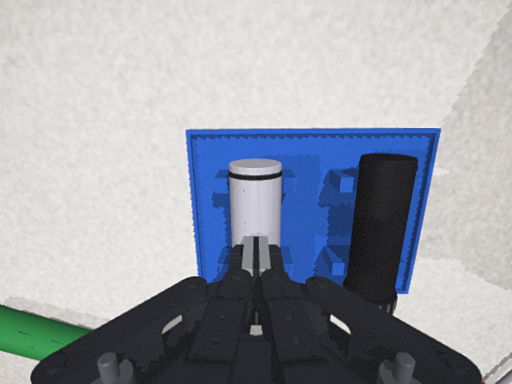

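The fingers are shut at (257,240), with the silver tube visible from rows 160 to 245. I need to check heights to see why.

Run:
```python
from h import *
np.set_printoptions(suppress=True,precision=4)
s=snap('wrist');st=arm.sense();R=st['tcp_rot']
def proj(p):
    T=s['camera_from_world'];c=(T@np.r_[p,1])[:3];q=cv2.projectPoints(c.reshape(1,3),np.zeros(3),np.zeros(3),K(s),s['distortion'])[0].ravel();return q,c[2]
for d in(0,.006,.025): print(d,proj(st['tcp_pos']+R[:,2]*d))
C=cloud(s)
for v in range(150,330,10): print(v,C[v,257],s['range_z'][v,257], C[v,235])
t=snap('top','t2.png');
ct=t['pixels'][150:290,140:280,::-1];cv2.imwrite('pics/t2c.png',cv2.resize(ct,None,fx=4,fy=4))
```

```text
0 (array([256.5471, 241.1048]), np.float64(0.16869732364823042))
0.006 (array([256.5215, 236.8882]), np.float64(0.1744080997046647))
0.025 (array([256.4505, 225.1804]), np.float64(0.19249222388337311))
150 [0.4692 0.1807 0.0047] 0.18888925 [0.4548 0.1747 0.0059]
160 [0.4703 0.1779 0.029 ] 0.16663492 [0.4576 0.1723 0.0281]
170 [0.4708 0.1764 0.0516] 0.14560682 [0.4597 0.1709 0.0485]
180 [0.4729 0.1716 0.0531] 0.14583299 [0.4619 0.1654 0.0477]
190 [0.4753 0.166  0.052 ] 0.1487553 [0.4642 0.1596 0.047 ]
200 [0.4776 0.1606 0.0521] 0.15040451 [0.4664 0.154  0.0471]
210 [0.48   0.1551 0.0523] 0.15207325 [0.4687 0.1484 0.0475]
220 [0.4825 0.1494 0.0522] 0.15407191 [0.4712 0.1422 0.047 ]
230 [0.4849 0.1437 0.0524] 0.15582885 [0.4737 0.1358 0.0464]
240 [0.4855 0.1422 0.0622] 0.147033 [0.4763 0.1294 0.0462]
250 [0.4857 0.1417 0.0725] 0.13738734 [0.4761 0.1336 0.0657]
260 [0.4855 0.1419 0.0826] 0.12769327 [0.4769 0.1338 0.0759]
270 [0.4859 0.141  0.0897] 0.121236995 [0.4756 0.1406 0.0953]
280 [0.4877 0.1368 0.0907] 0.121662095 [0.4767 0.1387 0.0995]
290 [0.4902 0.1311 0.0897] 0.124538355 [0.4769 0.1397 0.1071]
300 [0.4923 0.1261 0.0901] 0.12581372 [0.4761 0.1439 0.1181]
310 [0.5075 0.0915 0.0532] 0.17255746 [0.4763 0.1444 0.1235]
320 [0.5099 0.086  0.0554] 0.17225261 [0.4764 0.1453 0.1289]
```

View pics/t2c.png

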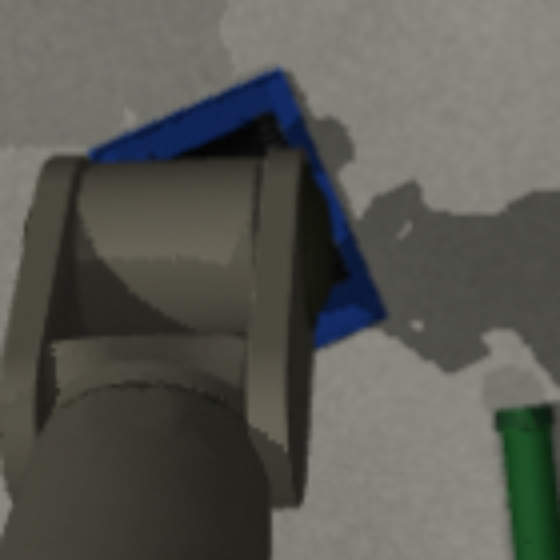

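Run:
```python
from h import *
np.set_printoptions(suppress=True,precision=4)
print(arm.nose_length,[x for x in dir(arm) if x[0]!='_'])
s=snap('wrist');st=arm.sense();R=st['tcp_rot'];C=cloud(s)
print(st)
L=((C-st['tcp_pos'])@R)  # tool coords
for v in range(225,300,6): print(v,[tuple((L[v,u]*1000).round().astype(int)) for u in (225,240,250,257,264,275,290)])
```

```text
0.025 ['PlanningError', 'close_job', 'nose_length', 'sense', 'snapshot']
{'t': 3.1833, 'joint_positions': array([ 0.0327,  0.4955,  1.755 ,  0.0002,  0.89  , -0.3745]), 'dq': array([-0.0011,  0.0006,  0.0001,  0.0004, -0.0002,  0.0001]), 'effort': array([ -0.38  , -40.2133, -18.3768,  -0.1073,  -0.251 ,   0.0005]), 'tcp_pos': array([0.4896, 0.1324, 0.0428]), 'tcp_rot': array([[-0.396 ,  0.9183,  0.0011],
       [ 0.9183,  0.396 ,  0.0002],
       [-0.0003,  0.0011, -1.    ]]), 'force': array([-1.9619,  0.7405,  5.8151]), 'torque': array([0.0723, 0.1621, 0.0578]), 'grasp_force': 3.1313150748610497, 'grip_width': -0.0001454645342472209}
225 [(np.int64(-5), np.int64(-24), np.int64(37)), (np.int64(14), np.int64(-10), np.int64(-6)), (np.int64(15), np.int64(-4), np.int64(-8)), (np.int64(15), np.int64(0), np.int64(-9)), (np.int64(15), np.int64(4), np.int64(-9)), (np.int64(13), np.int64(11), np.int64(-3)), (np.int64(-6), np.int64(26), np.int64(38))]
231 [(np.int64(-11), np.int64(-25), np.int64(38)), (np.int64(10), np.int64(-10), np.int64(-6)), (np.int64(11), np.int64(-4), np.int64(-9)), (np.
[... 2951 characters left out ...]
4(7), np.int64(-61)), (np.int64(11), np.int64(14), np.int64(-60))]
291 [(np.int64(11), np.int64(-13), np.int64(-64)), (np.int64(10), np.int64(-7), np.int64(-63)), (np.int64(6), np.int64(-3), np.int64(-57)), (np.int64(-2), np.int64(0), np.int64(-47)), (np.int64(11), np.int64(3), np.int64(-64)), (np.int64(11), np.int64(7), np.int64(-65)), (np.int64(11), np.int64(13), np.int64(-64))]
297 [(np.int64(11), np.int64(-12), np.int64(-68)), (np.int64(11), np.int64(-7), np.int64(-68)), (np.int64(3), np.int64(-3), np.int64(-58)), (np.int64(-5), np.int64(0), np.int64(-48)), (np.int64(12), np.int64(3), np.int64(-68)), (np.int64(11), np.int64(7), np.int64(-67)), (np.int64(11), np.int64(13), np.int64(-68))]
```

The depth shows the shut fingertips sitting on top of the tube, about 10 mm behind the reported TCP instead of 25 mm ahead. I'll back off and measure the fingers themselves in free air.

```bash
python3 -m creep '[[1,0,0,0.1,0,0,0],[1,0,0,0.2,0,0,0],[1,0,0,0.2,0,0,0],[1,0,0,0.2,0,0,0]]'
cat > f.py <<'E'
from h import *
s=snap('wrist');st=arm.sense();L=((cloud(s)-st['tcp_pos'])@st['tcp_rot'])*1000
m=(abs(L[...,0])<16)&(abs(L[...,1])<65)&(L[...,2]<st['tcp_pos'][2]*1000-60)&(L[...,2]>-90)
print(st['grip_width'],st['tcp_pos'].round(4),st['force'].round(1))
for k in(-1,1):
    P=L[m&(L[...,1]*k>0)]; 
    for p in np.percentile(P[:,2],[90,98,99.5]): print(k,'z',p.round(1))
    tip=P[P[:,2]>np.percentile(P[:,2],99)-6];print(' tip x',tip[:,0].min().round(1),tip[:,0].max().round(1),'y',tip[:,1].min().round(1),tip[:,1].max().round(1),len(tip))
E
python3 f.py
python3 -m creep '[[0.4,0,0,0,0,0,0],[0.4,0,0,0,0,0,0],[0.4,0,0,0,0,0,0],[0.4,0,0,0,0,0,0],[0.4,0,0,0,0,0,0],[0.4,0,0,0,0,0,0]]'
python3 f.py; python3 -c "
from h import *
snap('wrist','w3.png')"
```

```text
t: 3.52
tcp_pos: [0.4898, 0.1324, 0.1033]
tcp_rot: [[-0.396, 0.918, 0.003], [0.918, 0.396, 0.0], [-0.001, 0.003, -1.0]]
force: [0.4, 0.4, -1.5]
grip_width: -0.001
grasp_force: 0.0
-0.0012599609428370932 [0.4891 0.1323 0.1021] [-0.4  1.  -0.1]
-1 z -51.5
-1 z -25.5
-1 z -18.3
 tip x 5.2 10.9 y -13.5 -0.2 225
1 z -51.5
1 z -25.6
1 z -18.3
 tip x 5.4 10.8 y 0.3 13.6 221
t: 4.07
tcp_pos: [0.4891, 0.1323, 0.102]
tcp_rot: [[-0.396, 0.918, -0.0], [0.918, 0.396, -0.0], [0.0, -0.0, -1.0]]
force: [-0.4, 0.2, -0.3]
grip_width: 0.6
grasp_force: 0.0
0.6019207135915863 [0.4891 0.1323 0.102 ] [ 0.  -0.3  1. ]
-1 z -42.1
-1 z -22.6
-1 z -16.4
 tip x -11.6 11.1 y -39.4 -26.0 276
1 z -42.3
1 z -22.6
1 z -16.4
 tip x -11.8 11.1 y 24.8 38.6 275
```

View pics/w3.png

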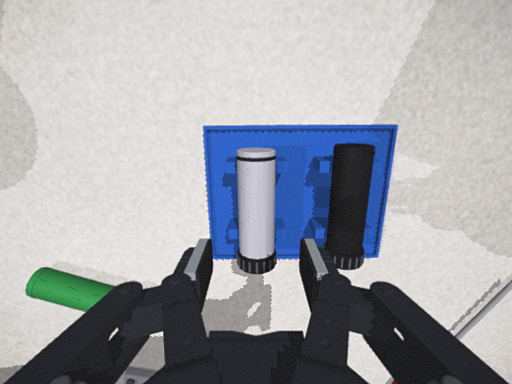

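The picture shows open pads at (205,245) and (310,245), symmetric about the tool axis, with the silver tube between them at (257,205). The real fingertips sit about 10 mm behind the reported TCP, a 35 mm offset from the spec. I'll go down by the measured fingertips, watching force.

```bash
python3 -m creep '[[0.4,0,0,-0.1,0,0,0],[0.4,0,0,-0.2,0,0,0],[0.4,0,0,-0.24,0,0,0],[0.4,0,0,-0.24,0,0,0]]'
python3 -m creep '[[0.4,0,0,-0.02,0,0,0],[0.4,0,0,-0.04,0,0,0],[0.4,0,0,-0.06,0,0,0],[0.4,0,0,-0.07,0,0,0],[0.4,0,0,-0.07,0,0,0]]'
python3 - <<'E'
from h import *
s=snap('wrist');st=arm.sense();C=cloud(s);L=((C-st['tcp_pos'])@st['tcp_rot'])*1000
m=(abs(L[...,0])<13)&(abs(L[...,1])>22)&(abs(L[...,1])<34)&(C[...,2]<.07)
for k in(-1,1):
    v,u=np.nonzero(m&(L[...,1]*k>0)); 
    for q in range(v.min(),v.max(),4):
        i=np.argmax(v==q); print(k,q,u[i],L[q,u[i]].round(0),C[q,u[i],2].round(3))
E
```

```text
t: 4.5
tcp_pos: [0.4875, 0.1322, 0.0277]
tcp_rot: [[-0.396, 0.918, -0.005], [0.918, 0.396, -0.0], [0.002, -0.005, -1.0]]
force: [1.0, 0.3, 0.6]
grip_width: 0.599
grasp_force: 0.0
t: 4.92
tcp_pos: [0.489, 0.1324, 0.0088]
tcp_rot: [[-0.396, 0.918, -0.0], [0.918, 0.396, -0.0], [0.0, -0.0, -1.0]]
force: [-0.6, -0.1, -1.0]
grip_width: 0.602
grasp_force: 0.0
-1 220 211 [ 13. -29.   4.] 0.005
-1 224 204 [ 10. -34.   4.] 0.006
-1 228 204 [  7. -34.   4.] 0.005
-1 232 204 [  5. -34.   4.] 0.005
-1 236 205 [  2. -33.   4.] 0.005
-1 240 198 [ 10. -33. -18.] 0.027
-1 244 196 [ 10. -33. -23.] 0.032
-1 248 194 [ 10. -33. -27.] 0.037
-1 252 193 [ 11. -33. -32.] 0.041
-1 256 191 [ 11. -33. -36.] 0.046
-1 260 189 [  9. -33. -38.] 0.047
-1 264 187 [ 10. -33. -43.] 0.052
-1 268 185 [ 10. -33. -46.] 0.055
-1 272 184 [ 10. -33. -49.] 0.059
-1 276 177 [ 13. -34. -56.] 0.065
-1 280 175 [ 13. -34. -59.] 0.068
-1 284 174 [ 12. -34. -60.] 0.07
-1 288 193 [  5. -28. -54.] 0.063
-1 292 194 [  3. -28. -54.] 0.063
-1 296 195 [ -1. -28. -52.] 0.061
-1 300 198 [ -4. -27. -50.] 0.059
-1 304 199 [ -7. -27. -50.] 0.059
-1 308 200 [ -9. -27. -50.] 0.059
1 220 292 [13. 22.  5.] 0.005
1 224 292 [11. 22.  3.] 0.006
1 228 292 [ 7. 23.  4.] 0.005
1 232 291 [ 4. 22.  5.] 0.004
1 236 291 [ 1. 22.  5.] 0.004
1 240 291 [-0. 22.  2.] 0.007
1 244 291 [-3. 22.  3.] 0.006
1 248 291 [-7. 23.  4.] 0.005
1 252 291 [-10.  23.   4.] 0.005
1 256 290 [-13.  22.   4.] 0.005
1 260 299 [ -5.  25. -14.] 0.023
1 264 299 [ -7.  25. -14.] 0.024
1 268 299 [ -9.  25. -16.] 0.025
1 272 300 [-10.  25. -19.] 0.029
1 276 301 [-10.  25. -23.] 0.032
1 280 302 [-11.  25. -26.] 0.035
1 284 303 [-10.  25. -30.] 0.039
1 288 304 [-10.  25. -34.] 0.043
1 292 305 [-11.  25. -36.] 0.045
1 296 306 [-11.  25. -39.] 0.048
1 300 307 [-11.  25. -42.] 0.051
1 304 308 [-10.  25. -45.] 0.055
1 308 309 [-11.  25. -48.] 0.057
```

```bash
python3 -m creep '[[0.4,0,0,-0.01,0,0,0],[0.8,0,0,-0.01,0,0,0],[0.8,0,0,-0.01,0,0,0],[0.8,0,0,-0.01,0,0,0],[0.8,0,0,-0.01,0,0,0],[0.8,0,0,-0.01,0,0,0]]' 30
python3 -m creep '[[0.8,0,0,0,0,0,0],[0.8,0,0,0.05,0,0,0],[0.8,0,0,0.15,0,0,0],[0.8,0,0,0.28,0,0,0],[0.8,0,0,0.41,0,0,0],[0.8,0,0,0.54,0,0,0],[0.8,0,0,0.6,0,0,0],[0.8,0,0,0.6,0,0,0]]'
python3 - <<'E'
from h import *
snap('wrist','w4.png')
E
```

```text
t: 5.47
tcp_pos: [0.4894, 0.1324, 0.0064]
tcp_rot: [[-0.396, 0.918, 0.001], [0.918, 0.396, 0.0], [-0.0, 0.001, -1.0]]
force: [1.8, 0.2, -0.2]
grip_width: 0.367
grasp_force: 29.7
t: 6.13
tcp_pos: [0.4906, 0.1325, 0.1903]
tcp_rot: [[-0.396, 0.918, 0.007], [0.918, 0.396, 0.0], [-0.003, 0.007, -1.0]]
force: [0.3, 0.7, -1.4]
grip_width: 0.362
grasp_force: 30.2
```

View pics/w4.png

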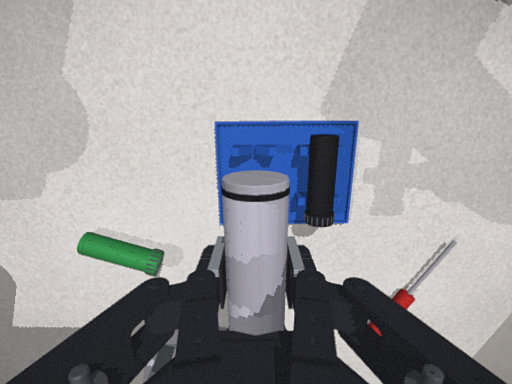

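The barrel is held squarely: tail ring at (256,190), black barrel untouched at (322,180). Next I'll carry it over the station and look.

```bash
python3 -m creep '[[0.8,0.05,-0.07,0.1,0,0,-0.1],[0.8,0.12,-0.7,0.2,0,0,-0.27],[0.8,0.12,-0.7,0.2,0,0,-0.27],[0.8,0.12,-0.7,0.2,0,0,-0.27],[0.8,0.12,-0.7,0.2,0,0,-0.27],[0.8,0.12,-0.7,0.2,0,0,-0.27],[0.8,0.12,-0.7,0.2,0,0,-0.27],[0.8,0.12,-0.7,0.2,0,0,-0.27]]'
python3 -m creep '[[0.8,0.12,-0.69,0,0,0,0],[0.8,0.12,-0.69,0,0,0,0],[0.8,0.12,-0.69,0,0,0,0],[0.8,0.12,-0.69,0,0,0,0],[0.8,0.12,-0.69,0,0,0,0],[0.8,0.12,-0.69,0,0,0,0],[0.8,0.12,-0.69,0,0,0,0],[0.8,0.12,-0.69,0,0,0,0]]'
python3 - <<'E'
from h import *
snap('wrist','w5.png')
E
```

```text
t: 6.85
tcp_pos: [0.5246, -0.0786, 0.2441]
tcp_rot: [[-0.191, 0.981, -0.004], [0.981, 0.191, 0.002], [0.002, -0.003, -1.0]]
force: [0.3, -0.0, -1.5]
grip_width: 0.366
grasp_force: 30.4
t: 7.52
tcp_pos: [0.5612, -0.2831, 0.2448]
tcp_rot: [[-0.195, 0.981, -0.002], [0.981, 0.195, 0.002], [0.002, -0.001, -1.0]]
force: [0.3, 0.7, -1.4]
grip_width: 0.364
grasp_force: 30.3
```

View pics/w5.png

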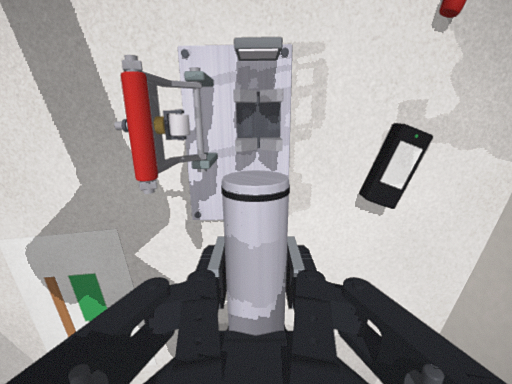

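The wrist picture shows the V-block at columns 235–281, rows 90–165, with its relief at (258,120). The back light is at (258,45), the red grip at (140,125), and the roller at (178,124). I'll fit planes to the V faces using the depth image.

```bash
cat > v.py <<'E'
from h import *
np.set_printoptions(suppress=True,precision=4)
s=snap('wrist');st=arm.sense();C=cloud(s)
th=np.radians(-78.8);ex=np.array([np.cos(th),np.sin(th),0]);ey=np.array([-ex[1],ex[0],0])
sub=C[60:172,225:290].reshape(-1,3);
def fit(P):
    for _ in range(6):
        c=P.mean(0);n=np.linalg.svd(P-c,full_matrices=False)[2][2];n*=np.sign(n[2]);d=(P-c)@n;P=P[abs(d)<max(2*d.std(),.0008)]
    return n,n@c,len(P),d.std()
# relief floor: the level patch near z=.022
rf=sub[abs(sub[:,2]-.022)<.003]; print('relief n',len(rf),rf.mean(0),'x ext',np.percentile((rf-rf.mean(0))@ex,[1,99]))
c0=np.median(rf,0)
X=(sub-c0)@ex;Y=(sub-c0)@ey
F=[]
for k in(1,-1):
    m=(abs(X)>25)&(abs(X)<36)&(Y*k>4)&(Y*k<24)&(sub[:,2]>.036)&(sub[:,2]<.057)
    F.append(fit(sub[m]));print(k,F[-1])
d=np.cross(F[0][0],F[1][0]);d/=np.linalg.norm(d);d*=np.sign(d@ex)
p=np.linalg.solve(np.array([F[0][0],F[1][0],ex]),[F[0][1],F[1][1],c0@ex])
print('vertex',p,'dir',d,'yaw',np.degrees(np.arctan2(d[1],d[0])),'axis z',p[2]+.016*2**.5)
m=(abs(X)<50)&(abs(Y)<35)&(sub[:,2]>.036)&(sub[:,2]<.062);print('block x ext rel',np.percentile(X[m],[1,99]),'y',np.percentile(Y[m],[1,99]))
# barrel in tool frame
L=((C-st['tcp_pos'])@st['tcp_rot']);m=(abs(L[...,1])<.02)&(L[...,2]<-.03)&(L[...,2]>-.06)&(L[...,0]>-.02)&(L[...,0]<.08)
B=L[m];print('tail x',np.percentile(B[:,0],[98,99.8]))
for a in np.arange(.005,.05,.01):
    b=B[abs(B[:,0]-a)<.004]; q=np.polyfit(b[:,1],b[:,2],2); print(a,'top y',-q[1]/2/q[0],'z',np.polyval(q,-q[1]/2/q[0]),len(b))
print(st['tcp_pos'],'tool yaw+180',np.degrees(np.arctan2(-st['tcp_rot'][1,0],-st['tcp_rot'][0,0])))
E
python3 v.py
```

```text
relief n 1651 [ 0.5495 -0.2142  0.0222] x ext [-0.0332  0.0307]v.py:8: RuntimeWarning: Mean of empty slice.
  c=P.mean(0);n=np.linalg.svd(P-c,full_matrices=False)[2][2];n*=np.sign(n[2]);d=(P-c)@n;P=P[abs(d)<max(2*d.std(),.0008)]
  ret = um.true_divide(
Traceback (most recent call last):
  File "v.py", line 17, in <module>
    F.append(fit(sub[m]));print(k,F[-1])
             ~~~^^^^^^^^
  File "v.py", line 8, in fit
    c=P.mean(0);n=np.linalg.svd(P-c,full_matrices=False)[2][2];n*=np.sign(n[2]);d=(P-c)@n;P=P[abs(d)<max(2*d.std(),.0008)]
                  ~~~~~~~~~~~~~~~~~~~~~~~~~~~~~~~~~~~~~~~~~^^^
IndexError: index 2 is out of bounds for axis 0 with size 0
```

```bash
sed -i 's/^# relief floor.*/for v in (95,100,120,145,150,155): print(v,[(int(1000*(C[v,u]-[.5495,-.2142,0])@ey),int(1000*(C[v,u]-[.5495,-.2142,0])@ex),int(1000*C[v,u,2])) for u in range(228,290,4)])/' v.py; sed -n 10,11p v.py;  python3 v.py 2>/dev/null
```

```text
for v in (95,100,120,145,150,155): print(v,[(int(1000*(C[v,u]-[.5495,-.2142,0])@ey),int(1000*(C[v,u]-[.5495,-.2142,0])@ex),int(1000*C[v,u,2])) for u in range(228,290,4)])
rf=sub[abs(sub[:,2]-.022)<.003]; print('relief n',len(rf),rf.mean(0),'x ext',np.percentile((rf-rf.mean(0))@ex,[1,99]))
95 [(-40, -31, 12), (-34, -31, 13), (-25, -28, 58), (-21, -28, 56), (-16, -28, 51), (-11, -29, 46), (-7, -29, 41), (-1, -30, 22), (3, -29, 37), (8, -29, 43), (12, -29, 48), (17, -28, 53), (22, -28, 57), (26, -28, 57), (36, -31, 12), (41, -31, 12)]
100 [(-40, -24, 10), (-34, -24, 12), (-26, -22, 57), (-21, -22, 57), (-16, -23, 50), (-11, -23, 46), (-7, -23, 42), (-1, -24, 22), (3, -23, 37), (8, -23, 45), (12, -23, 47), (17, -23, 53), (22, -22, 57), (27, -22, 57), (36, -24, 12), (41, -24, 11)]
120 [(-41, 1, 12), (-35, 1, 11), (-29, 1, 21), (-23, 1, 23), (-18, 1, 22), (-12, 1, 21), (-7, 1, 21), (-1, 1, 21), (3, 1, 22), (8, 1, 22), (14, 1, 20), (19, 1, 22), (25, 1, 22), (31, 1, 11), (37, 1, 12), (42, 1, 12)]
145 [(-41, 36, 13), (-36, 36, 12), (-27, 30, 58), (-22, 30, 57), (-17, 31, 52), (-12, 32, 47), (-7, 32, 43), (-1, 33, 36), (3, 33, 38), (8, 32, 44), (13, 31, 48), (18, 31, 53), (23, 30, 59), (28, 30, 58), (38, 36, 12), (44, 36, 12)]
150 [(-42, 43, 12), (-36, 43, 12), (-27, 37, 56), (-22, 37, 59), (-17, 37, 54), (-13, 43, 12), (-7, 43, 12), (-1, 43, 12), (3, 43, 11), (9, 43, 11), (15, 43, 12), (18, 37, 53), (23, 37, 56), (28, 37, 57), (38, 43, 11), (44, 43, 10)]
155 [(-42, 50, 11), (-36, 50, 11), (-30, 50, 11), (-25, 50, 12), (-19, 50, 14), (-13, 50, 12), (-7, 50, 13), (-1, 50, 12), (4, 50, 10), (9, 50, 12), (15, 50, 11), (21, 50, 12), (27, 50, 11), (32, 50, 13), (38, 50, 13), (44, 50, 10)]
relief n 1641 [ 0.5496 -0.2147  0.0222] x ext [-0.0311  0.0299]
```

```bash
sed -i '/^for v in (95/d; s/X=(sub-c0)@ex;Y=(sub-c0)@ey/X=(sub-c0)@ex*1000;Y=(sub-c0)@ey*1000/' v.py;  python3 v.py
```

```text
relief n 1610 [ 0.5495 -0.2148  0.0222] x ext [-0.0284  0.0292]
1 (array([-0.6898, -0.1475,  0.7088]), np.float64(-0.3222011881220031), 206, np.float64(0.00039932559299545197))
-1 (array([0.6956, 0.1424, 0.7042]), np.float64(0.3768334554460375), 221, np.float64(0.0004201935139564499))
vertex [ 0.5496 -0.2145  0.0356] dir [ 0.2048 -0.9788 -0.0043] yaw -78.18123186917929 axis z 0.05825687467134281
block x ext rel [-35.2474  37.3188] y [-29.2828  29.9161]
tail x [0.0494 0.0496]
0.005 top y -0.0010194997082338337 z -0.04336468898014651 1218
0.015 top y -0.001229072840050114 z -0.0425167577874752 1088
0.024999999999999998 top y -0.0005395903734474243 z -0.045844359711976715 1022
0.034999999999999996 top y -0.0005711013359749952 z -0.04581844947468466 1084
0.04499999999999999 top y -0.000662077416059828 z -0.04604933724709821 1224
[ 0.5614 -0.2831  0.2464] tool yaw+180 -78.70973463400371
```

Run:
```python
from h import *
np.set_printoptions(suppress=True,precision=3)
s=snap('wrist');st=arm.sense();C=cloud(s);L=((C-st['tcp_pos'])@st['tcp_rot'])
T=np.array([.5512,-.2188,.0285])
g=(L[...,2]<-.012)&(abs(L[...,0])<.05)&(np.arange(384)[:,None]>225)&(np.arange(512)[None]>=40)
th=np.radians(-78.3);ex=np.array([np.cos(th),np.sin(th),0]);ey=np.array([-ex[1],ex[0],0])
S=C-[.5498,-.2155,0];S=np.stack([S@ex,S@ey,C[...,2]],-1)
lev=(np.arange(384)[:,None]<200)&(np.arange(512)[None]<222)&(S[...,2]>.08)&(abs(S[...,0])<.07)
for z in np.arange(.06,.24,.01):
    tz=T[2]-z; G=L[g&(abs(L[...,2]-tz)<.005)];V=S[lev&(abs(S[...,2]-z)<.005)]
    print(round(z,2),'grip y',np.percentile(G[:,1],[1,99]) if len(G)>9 else None,'x',np.percentile(G[:,0],[1,99]) if len(G)>9 else None,'lever ymax',V[:,1].max() if len(V) else None, 'x',V[V[:,1].argmax(),0] if len(V) else None)
hsv=cv2.cvtColor(s['pixels'],cv2.COLOR_RGB2HSV);m=((hsv[...,0]<8)|(hsv[...,0]>172))&(hsv[...,1]>150)&(hsv[...,2]>80)&lev
print('grip',np.median(S[m],0),np.percentile(S[m],[2,98],axis=0), 'angle',np.arctan2(np.median(S[m][:,2])-.076,np.median(S[m][:,1])+.07))
```

```text
0.06 grip y [-0.029  0.028] x [-0.039  0.025] lever ymax None x None
0.07 grip y [-0.022  0.022] x [-0.029  0.03 ] lever ymax None x None
0.08 grip y [-0.041  0.041] x [-0.012  0.024] lever ymax -0.05855880009265812 x 0.04920104477548369
0.09 grip y [-0.049  0.048] x [-0.011  0.013] lever ymax -0.06063906350512895 x 0.04773769341590901
0.1 grip y [-0.052  0.052] x [-0.012  0.016] lever ymax -0.07885869363794812 x -0.04176765220329587
0.11 grip y [-0.056  0.056] x [-0.012  0.017] lever ymax -0.08890267154778403 x -0.041560016008856754
0.12 grip y [-0.06  0.06] x [-0.006  0.017] lever ymax -0.08927676313391504 x -0.04158206669168056
0.13 grip y [-0.058  0.063] x [0.008 0.02 ] lever ymax -0.08991053385659879 x -0.041037543707522946
0.14 grip y [-0.02   0.019] x [0.018 0.02 ] lever ymax -0.06416115982955534 x -0.0076025307328701
0.15 grip y None x None lever ymax -0.0634962219240591 x 0.004682303897584504
0.16 grip y None x None lever ymax -0.06827800914229527 x 0.00683677797099968
0.17 grip y None x None lever ymax -0.09290783938330723 x -0.041423809874666664
0.18 grip y None x None lever ymax None x None
0.19 grip y None x None lever ymax None x None
0.2 grip y None x None lever ymax -0.07502939304053163 x 0.01751887551716127
0.21 grip y None x None lever ymax -0.07376631951396644 x 0.023179338006112712
0.22 grip y None x None lever ymax -0.0757264318741995 x -0.012838895066490896
0.23 grip y None x None lever ymax None x None
grip [-0.003 -0.08   0.214] [[-0.034 -0.088  0.209]
 [ 0.034 -0.075  0.217]] angle 1.6413131950665718
```

```bash
python3 -m creep '[[0.8,0.03,0.228,0,0,0,0.01],[0.8,0.03,0.228,0,0,0,0.01],[0.8,0.03,0.228,-0.1,0,0,0.01],[0.8,0.03,0.228,-0.22,0,0,0.01],[0.8,0.03,0.228,-0.34,0,0,0.01],[0.8,0.03,0.228,-0.46,0,0,0.01],[0.8,0.03,0.228,-0.56,0,0,0.01],[0.8,0.03,0.228,-0.6,0,0,0.01]]'
python3 -m creep '[[0.8,0,0,-0.03,0,0,0],[0.8,0,0,-0.03,0,0,0],[0.8,0,0,-0.03,0,0,0],[0.8,0,0,-0.03,0,0,0],[0.8,0,0,-0.03,0,0,0]]'
python3 - <<'E'
from h import *
s=arm.sense();print(s['t'],s['tcp_pos'].round(4),s['force'].round(1),np.degrees(np.arctan2(-s['tcp_rot'][1,0],-s['tcp_rot'][0,0])))
print((np.array([.5512,-.2188,.0545])-s['tcp_pos'])/.3)
E
```

```text
t: 8.43
tcp_pos: [0.5684, -0.2145, 0.0622]
tcp_rot: [[-0.202, 0.979, -0.005], [0.979, 0.202, 0.003], [0.004, -0.005, -1.0]]
force: [-0.9, 0.2, -1.7]
grip_width: 0.363
grasp_force: 30.3
t: 8.85
tcp_pos: [0.5709, -0.2167, 0.0589]
tcp_rot: [[-0.202, 0.979, 0.002], [0.979, 0.202, -0.002], [-0.002, 0.002, -1.0]]
force: [-0.1, -1.0, -1.6]
grip_width: 0.361
grasp_force: 30.3
8.85 [ 0.5709 -0.2167  0.0589] [-0.1 -1.  -1.6] -78.36684081748854
[-0.06578785 -0.00710852 -0.01472401]
```

```bash
python3 -m creep '[[0.8,-0.016,-0.002,-0.01,0,0,0],[0.8,-0.033,-0.004,-0.01,0,0,0],[0.8,-0.05,-0.006,-0.01,0,0,0],[0.8,-0.066,-0.007,-0.01,0,0,0],[0.8,-0.066,-0.007,-0.01,0,0,0],[0.8,-0.066,-0.007,-0.01,0,0,0],[0.8,-0.066,-0.007,-0.01,0,0,0]]'
python3 - <<'E'
from h import *
np.set_printoptions(suppress=True,precision=4)
s=arm.snapshot('wrist');st=arm.sense();C=cloud(s)
print(st['tcp_pos'],(np.array([.5512,-.2188,.0285])-st['tcp_pos'])/.3)
# V edge flats / block outer sides seen beside the barrel (rear saddle), for lateral check
th=np.radians(-78.2);ex=np.array([np.cos(th),np.sin(th),0]);ey=np.array([-ex[1],ex[0],0])
S=C-[.5498,-.2155,0];S=np.stack([S@ex,S@ey,C[...,2]],-1)*1000
m=(abs(S[...,0]+30)<5)&(abs(S[...,1])<40)&(S[...,2]>50)&(S[...,2]<62)
print('edge y',np.percentile(S[m][:,1],[1,99]),len(S[m]))
m=(S[...,0]>-45)&(S[...,0]<-20)&(abs(S[...,1])<17)&(S[...,2]>80)&(S[...,2]<110);b=S[m]
for x in(-40,-32,-25):
    q=b[abs(b[:,0]-x)<4]; f=np.polyfit(q[:,1],q[:,2],2);print(x,len(q),'top y',-f[1]/2/f[0],'z',np.polyval(f,-f[1]/2/f[0]),np.percentile(q[:,1],[1,99]))
print('tail x',np.percentile(b[:,0],.5))
E
```

```text
t: 9.43
tcp_pos: [0.5504, -0.2184, 0.0543]
tcp_rot: [[-0.202, 0.979, 0.0], [0.979, 0.202, -0.0], [-0.0, 0.0, -1.0]]
force: [0.4, 0.7, -1.8]
grip_width: 0.362
grasp_force: 30.3
[ 0.5505 -0.2184  0.0543] [ 0.0023 -0.0014 -0.086 ]
edge y [-29.5314  30.187 ] 561
-40 1190 top y -0.5531455369060229 z 100.62138334946302 [-15.9901  14.7082]
-32 1084 top y -0.5064374734510505 z 100.30840540504786 [-15.6357  14.5224]
-25 1046 top y -0.5342722662275999 z 100.30357347705267 [-15.6605  14.7323]
tail x -44.87221723186885
```

```bash
python3 -m creep '[[0.8,0.0025,0,-0.02,0,0,0],[0.8,0.0025,0,-0.04,0,0,0],[0.8,0.0025,0,-0.055,0,0,0],[0.8,0.0025,0,-0.065,0,0,0],[0.8,0.0025,0,-0.073,0,0,0],[0.8,0.0025,0,-0.079,0,0,0],[0.8,0.0025,0,-0.083,0,0,0],[0.8,0.0025,0,-0.083,0,0,0]]'
python3 -m creep '[[0.8,0,0,-0.002,0,0,0],[0.8,0,0,-0.004,0,0,0],[0.8,0,0,-0.006,0,0,0],[0.8,0,0,-0.006,0,0,0],[0.8,0,0,-0.006,0,0,0]]'
```

```text
t: 10.15
tcp_pos: [0.5511, -0.2183, 0.0291]
tcp_rot: [[-0.202, 0.979, -0.0], [0.979, 0.202, 0.0], [0.0, -0.0, -1.0]]
force: [1.1, -0.1, -1.0]
grip_width: 0.362
grasp_force: 30.3
t: 10.57
tcp_pos: [0.5514, -0.2184, 0.0284]
tcp_rot: [[-0.202, 0.979, 0.001], [0.979, 0.202, -0.0], [-0.001, 0.001, -1.0]]
force: [-3.0, 1.2, 5.0]
grip_width: 0.366
grasp_force: 31.0
```

```bash
python3 -m creep '[[0.62,0,0,0,0,0,0],[0.6,0,0,0,0,0,0],[0.57,0,0,0,0,0,0],[0.53,0,0,0,0,0,0],[0.53,0,0,0,0,0,0],[0.53,0,0,0,0,0,0],[0.53,0,0,0,0,0,0],[0.53,0,0,0,0,0,0]]'
cat > chk.py <<'E'
from h import *
np.set_printoptions(suppress=True,precision=2)
s=arm.snapshot('wrist');st=arm.sense();C=cloud(s)
th=np.radians(-78.2);ex=np.array([np.cos(th),np.sin(th),0]);ey=np.array([-ex[1],ex[0],0])
S=C-[.5498,-.2155,0];S=np.stack([S@ex,S@ey,C[...,2]],-1)*1000
cv2.imwrite('pics/chk.png',s['pixels'][:,:,::-1])
b=S[(abs(S[...,0])<70)&(abs(S[...,1])<17)&(S[...,2]>62)&(S[...,2]<80)]
for x in(-42,-34,-26,-15,0,15,30,42):
    q=b[abs(b[:,0]-x)<4]
    if len(q)<100: continue
    f=np.polyfit(q[:,1],q[:,2],2);print(x,len(q),'top y',-f[1]/2/f[0],'z',np.polyval(f,-f[1]/2/f[0]))
print('tail x',np.percentile(b[:,0],[.5,99.5]),st['tcp_pos'],st['force'])
lev=(S[...,2]>180)&(S[...,2]<235)&(S[...,1]<-55)&(abs(S[...,0])<40)
hsv=cv2.cvtColor(s['pixels'],cv2.COLOR_RGB2HSV);m=((hsv[...,0]<8)|(hsv[...,0]>172))&(hsv[...,1]>150)&(hsv[...,2]>80)&(S[...,2]>60)&(abs(S[...,0])<60)
if m.sum()>20: g=np.median(S[m],0);print('grip',g,m.sum(),np.percentile(S[m],[2,98],axis=0),'ang',np.arctan2(g[2]-76,g[1]+70))
E
python3 chk.py
```

```text
t: 11.23
tcp_pos: [0.5511, -0.2183, 0.0274]
tcp_rot: [[-0.202, 0.979, -0.0], [0.979, 0.202, 0.0], [0.0, -0.0, -1.0]]
force: [-0.2, 0.8, 0.6]
grip_width: 0.468
grasp_force: 0.0
-42 1393 top y 0.32068564889699475 z 73.55283232320622
-34 1120 top y 0.35161702561508307 z 74.42276725321662
-26 1048 top y 0.3687606289039219 z 74.41398628115402
-15 964 top y 0.3445433191061611 z 74.40834010350513
0 861 top y 0.336072024920236 z 74.3992390543609
15 771 top y 0.3524986338005959 z 74.41645844736838
30 534 top y 0.36632504953320794 z 74.398967618276
tail x [-46.15  33.39] [ 0.55 -0.22  0.03] [ 0.34 -0.38 -0.79]
```

The barrel is seated: axis at z 58.4 mm, centred to 0.4 mm and level. Retreating upward and measuring the lever grip.

```bash
python3 -m creep '[[0.53,0,0,0.03,0,0,0],[0.53,0,0,0.08,0,0,0],[0.53,0,0,0.14,0,0,0],[0.53,0,0,0.26,0,0,0],[0.53,0,0,0.4,0,0,0],[0.53,0,0,0.53,0,0,0],[0.53,0,0,0.66,0,0,0],[0.53,0,0,0.79,0,0,0]]'
python3 -m creep '[[0.45,0,0,0.03,0,0,0],[0.45,0,0,0.03,0,0,0],[0.45,0,0,0.03,0,0,0]]'
python3 chk.py
```

```text
t: 11.95
tcp_pos: [0.5507, -0.218, 0.2675]
tcp_rot: [[-0.202, 0.979, 0.001], [0.979, 0.202, -0.001], [-0.001, 0.001, -1.0]]
force: [0.9, -0.5, -0.2]
grip_width: 0.47
grasp_force: 0.0
t: 12.2
tcp_pos: [0.5509, -0.2182, 0.273]
tcp_rot: [[-0.202, 0.979, -0.0], [0.979, 0.202, 0.0], [0.0, -0.0, -1.0]]
force: [0.2, -0.7, -0.9]
grip_width: 0.55
grasp_force: 0.0
-42 153 top y 0.002158236225377192 z 74.53087506242487
-34 139 top y 0.03461178634871627 z 74.35991698112923
-26 135 top y 0.04430616752622712 z 74.32073145670687
-15 138 top y 0.09602335140019007 z 74.32617805861481
0 129 top y 0.12327422738243982 z 74.38963313827985
15 126 top y 0.35696337233436504 z 74.23315564078011
30 115 top y 0.23715204553774974 z 74.15640626738875
42 126 top y 0.21467302578079156 z 74.36842960611853
tail x [-46.38  58.65] [ 0.55 -0.22  0.27] [ 0.23 -0.23 -0.22]
grip [ -3.02 -88.75 213.24] 1434 [[-34.92 -97.55 206.61]
 [ 33.16 -84.06 215.32]] ang 1.7065771707735231
```

View pics/chk.png

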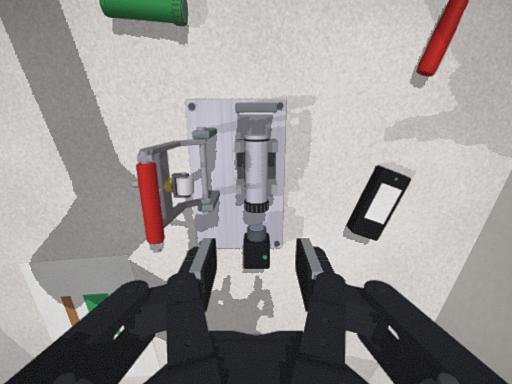

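The barrel lies at (257,165) in the V with bezel at (257,207), camera in front. The red grip is at (150,203), lever at about 1.69 rad. Going over the grip now.

```bash
python3 -m creep '[[0.45,-0.13,-0.023,0,0,0,0],[0.45,-0.25,-0.044,0,0,0,0],[0.45,-0.302,-0.053,0,0,0,0],[0.45,-0.302,-0.053,0,0,0,0],[0.45,-0.302,-0.053,-0.08,0,0,0],[0.45,-0.302,-0.053,-0.16,0,0,0],[0.45,-0.302,-0.053,-0.16,0,0,0],[0.45,-0.302,-0.053,-0.16,0,0,0]]'
python3 - <<'E'
from h import *
np.set_printoptions(suppress=True,precision=2)
s=arm.snapshot('wrist');st=arm.sense();L=((cloud(s)-st['tcp_pos'])@st['tcp_rot'])*1000
hsv=cv2.cvtColor(s['pixels'],cv2.COLOR_RGB2HSV);m=((hsv[...,0]<8)|(hsv[...,0]>172))&(hsv[...,1]>150)&(hsv[...,2]>80)&(abs(L[...,0])<60)&(abs(L[...,1])<40)
P=L[m];print(len(P),st['tcp_pos'],'x',np.percentile(P[:,0],[1,99]),'y',np.percentile(P[:,1],[1,50,99]),'z top',np.percentile(P[:,2],[2,50]))
cv2.imwrite('pics/g.png',s['pixels'][:,:,::-1])
E
```

```text
t: 12.92
tcp_pos: [0.4604, -0.2337, 0.2242]
tcp_rot: [[-0.202, 0.979, -0.003], [0.979, 0.202, 0.003], [0.003, -0.002, -1.0]]
force: [-0.3, 0.0, 1.0]
grip_width: 0.546
grasp_force: 0.0
2070 [ 0.46 -0.23  0.23] x [-34.18  35.69] y [-8.01 -0.63  6.4 ] z top [10.36 12.19]
```

View pics/g.png

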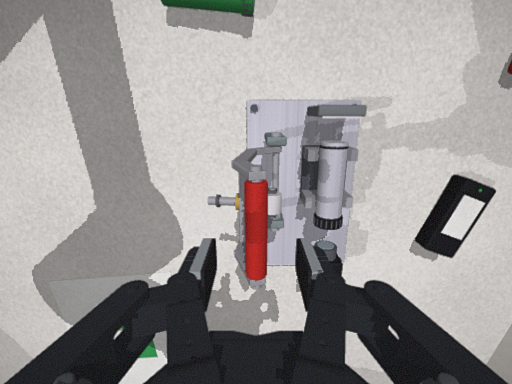

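The red grip is centred between the pads at (256,230). Descending and gripping.

```bash
python3 -m creep '[[0.45,0,0,-0.07,0,0,0],[0.45,0,0,-0.13,0,0,0],[0.45,0,0,-0.16,0,0,0],[0.45,0,0,-0.16,0,0,0],[1,0,0,-0.16,0,0,0],[1,0,0,-0.16,0,0,0],[1,0,0,-0.16,0,0,0],[1,0,0,-0.16,0,0,0]]' 25
python3 -m creep '[[1,0,0,0,0,0,0],[1,0,0,0,0,0,0],[1,0,0,0,0,0,0]]'
python3 - <<'E'
import numpy as np
from bench import arm
s=arm.sense();p=s['tcp_pos'];print(p,s['force'])
ey=np.array([.979,.2045])
g=lambda a:np.array([-70+132*np.cos(a)-6*np.sin(a),76+132*np.sin(a)+6*np.cos(a)])/1000
y0=(p[:2]-[.5498,-.2155])@ey; A=np.linspace(1.5,1.85,200);a0=A[np.argmin([abs(g(a)[0]-y0) for a in A])];print('y',y0,'a0',a0,'offz',p[2]-g(a0)[1])
for a in [1.6,1.5,1.4,1.3,1.2,1.1,1.0,.9,.8,.7,.6,.5,.4,.3,.2,.12,.06,0]:
    d=g(a)-g(a0);print(a,np.round(np.r_[d[0]*ey,d[1]]/.3,3))
E
```

```text
t: 13.63
tcp_pos: [0.461, -0.2347, 0.1788]
tcp_rot: [[-0.202, 0.979, 0.002], [0.979, 0.202, -0.002], [-0.002, 0.001, -1.0]]
force: [-0.3, 0.2, 5.4]
grip_width: 0.173
grasp_force: 24.4
t: 13.88
tcp_pos: [0.461, -0.2347, 0.1788]
tcp_rot: [[-0.202, 0.979, 0.002], [0.979, 0.202, -0.002], [-0.002, 0.002, -1.0]]
force: [-1.5, 0.7, 6.0]
grip_width: 0.175
grasp_force: 24.5
[ 0.46099194 -0.23465333  0.17881028] [-1.5009264   0.73856791  6.00078159]
y -0.09085994373922694 a0 1.684673366834171 offz -0.027652974366561306
1.6 [0.036 0.008 0.004]
1.5 [0.079 0.017 0.005]
1.4 [0.122 0.026 0.002]
1.3 [ 0.165  0.034 -0.006]
1.2 [ 0.206  0.043 -0.018]
1.1 [ 0.246  0.051 -0.034]
1.0 [ 0.285  0.059 -0.054]
0.9 [ 0.321  0.067 -0.078]
0.8 [ 0.354  0.074 -0.105]
0.7 [ 0.385  0.08  -0.136]
0.6 [ 0.413  0.086 -0.17 ]
0.5 [ 0.437  0.091 -0.206]
0.4 [ 0.458  0.096 -0.245]
0.3 [ 0.474  0.099 -0.286]
0.2 [ 0.487  0.102 -0.328]
0.12 [ 0.494  0.103 -0.362]
0.06 [ 0.497  0.104 -0.389]
0 [ 0.499  0.104 -0.415]
```

```bash
python3 -m creep '[[1,0.036,0.008,0.005,0,0,0],[1,0.079,0.017,0.006,0,0,0],[1,0.122,0.026,0.003,0,0,0],[1,0.165,0.034,-0.005,0,0,0],[1,0.206,0.043,-0.017,0,0,0],[1,0.246,0.051,-0.033,0,0,0],[1,0.285,0.059,-0.053,0,0,0],[1,0.285,0.059,-0.053,0,0,0]]'
cat > st.py <<'E'
import numpy as np
from bench import arm
np.set_printoptions(suppress=True,precision=3)
s=arm.sense();p=s['tcp_pos'];ey=np.array([.979,.2045])
g=lambda a:np.array([-70+132*np.cos(a)-6*np.sin(a),76+132*np.sin(a)+6*np.cos(a)])/1000
y=(p[:2]-[.5498,-.2155])@ey;z=p[2]+.0277
a0=np.arctan2(z-.076,y+.07)-np.arctan2(6,132);print(s['t'],p,s['force'],s['grip_width'],'y',y,'z',z,'a',a0,'r',np.hypot(z-.076,y+.07))
for a in [a0-.1*i for i in range(1,10) if a0-.1*i>0]+[.12,.06,0,-.02]:
    d=g(a)-g(a0);print(round(a,2),np.round(np.r_[d[0]*ey,d[1]]/.3,3))
E
python3 st.py
```

```text
t: 14.55
tcp_pos: [0.5475, -0.2164, 0.1613]
tcp_rot: [[-0.203, 0.979, 0.001], [0.979, 0.203, -0.001], [-0.001, 0.001, -1.0]]
force: [1.9, -0.4, 2.6]
grip_width: 0.175
grasp_force: 25.7
14.55 [ 0.547 -0.216  0.161] [ 1.87  -0.422  2.589] 0.17506605200404343 y -0.0024422635583763418 z 0.18904933766893495 a 0.9867236918574556 r 0.1316973822841622
0.89 [ 0.036  0.007 -0.024]
0.79 [ 0.069  0.014 -0.052]
0.69 [ 0.1    0.021 -0.084]
0.59 [ 0.127  0.026 -0.118]
0.49 [ 0.15   0.031 -0.155]
0.39 [ 0.17   0.036 -0.194]
0.29 [ 0.186  0.039 -0.234]
0.19 [ 0.198  0.041 -0.277]
0.09 [ 0.206  0.043 -0.32 ]
0.12 [ 0.204  0.043 -0.306]
0.06 [ 0.208  0.043 -0.332]
0 [ 0.21   0.044 -0.358]
-0.02 [ 0.21   0.044 -0.367]
```

```bash
python3 -m creep '[[1,0.036,0.007,-0.024,0,0,0],[1,0.069,0.014,-0.052,0,0,0],[1,0.1,0.021,-0.084,0,0,0],[1,0.127,0.026,-0.118,0,0,0],[1,0.15,0.031,-0.155,0,0,0],[1,0.17,0.036,-0.194,0,0,0],[1,0.186,0.039,-0.234,0,0,0],[1,0.186,0.039,-0.234,0,0,0]]'
python3 st.py
```

```text
t: 15.22
tcp_pos: [0.6032, -0.2047, 0.0895]
tcp_rot: [[-0.202, 0.979, 0.002], [0.979, 0.202, -0.0], [-0.001, 0.002, -1.0]]
force: [6.1, 0.8, 0.9]
grip_width: 0.17
grasp_force: 28.2
15.2167 [ 0.603 -0.205  0.09 ] [6.08  0.783 0.913] 0.16962185105418157 y 0.05450507114930439 z 0.11721310360137147 a 0.2742397418793087 r 0.13114889496427612
0.17 [ 0.011  0.002 -0.042]
0.07 [ 0.019  0.004 -0.086]
0.12 [ 0.016  0.003 -0.066]
0.06 [ 0.019  0.004 -0.092]
0 [ 0.021  0.004 -0.118]
-0.02 [ 0.022  0.005 -0.127]
```

```bash
python3 -m creep '[[1,0.007,0.002,-0.021,0,0,0],[1,0.012,0.003,-0.042,0,0,0],[1,0.017,0.003,-0.065,0,0,0],[1,0.02,0.004,-0.08,0,0,0],[1,0.022,0.004,-0.095,0,0,0],[1,0.023,0.004,-0.108,0,0,0],[1,0.023,0.004,-0.116,0,0,0],[1,0.023,0.004,-0.116,0,0,0]]'
python3 st.py; python3 chk.py
```

```text
t: 15.88
tcp_pos: [0.6107, -0.2033, 0.0569]
tcp_rot: [[-0.202, 0.979, 0.005], [0.979, 0.202, -0.0], [-0.002, 0.005, -1.0]]
force: [10.2, 3.0, 5.4]
grip_width: 0.175
grasp_force: 29.6
15.8833 [ 0.611 -0.203  0.057] [10.151  2.988  5.364] 0.17458385611212093 y 0.06207162606239631 z 0.08462852467289576 a 0.01981616618613407 r 0.13235318601679452
0.12 [-0.005 -0.001  0.044]
0.06 [-0.001 -0.     0.018]
0 [ 0.     0.    -0.009]
-0.02 [ 0.001  0.    -0.018]
-42 840 top y 0.523805446200772 z 74.00278490335567
-34 480 top y 0.22271850012757907 z 74.35076868745112
-15 562 top y 0.8843850784222663 z 74.3666130081005
0 269 top y 4.247382907613934 z 73.2745488996222
15 247 top y 3.9260040999888233 z 73.65762308113634
tail x [-46.27  49.94] [ 0.61 -0.2   0.06] [9.99 3.16 4.48]
grip [-6.62 61.62 99.04] 3721 [[-35.38  54.48  94.56]
 [ 30.94  68.69 100.88]] ang 0.17328943594697024
```

View pics/chk.png

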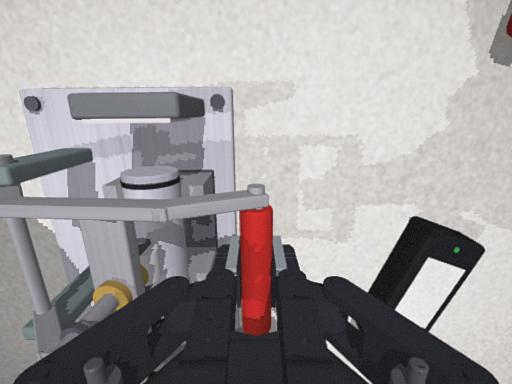

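The grip at (257,265) shows its top at z ≈ 100 mm, so the lever is still at about 0.08 rad. The bar slid a little in the fingers. Squeezing harder and pressing further.

```bash
python3 -m creep '[[1,0.003,0,-0.008,0,0,0],[1,0.003,0,-0.016,0,0,0],[1,0.003,0,-0.024,0,0,0],[1,0.003,0,-0.03,0,0,0],[1,0.003,0,-0.03,0,0,0],[1,0.003,0,-0.03,0,0,0]]' 60
python3 chk.py | tail -2
python3 -m creep '[[1,0,0,-0.005,0,0,0],[1,0,0,-0.01,0,0,0],[1,0,0,-0.01,0,0,0],[1,0,0,-0.01,0,0,0]]' 
python3 chk.py | tail -2
```

```text
t: 16.43
tcp_pos: [0.6114, -0.2033, 0.0495]
tcp_rot: [[-0.202, 0.979, 0.005], [0.979, 0.202, -0.001], [-0.002, 0.004, -1.0]]
force: [6.9, 5.6, 15.0]
grip_width: 0.171
grasp_force: 59.2
grip [-7.2  62.33 91.98] 3677 [[-35.43  55.22  87.85]
 [ 30.75  69.2   93.76]] ang 0.12015610143431209
t: 16.82
tcp_pos: [0.6115, -0.2033, 0.048]
tcp_rot: [[-0.203, 0.979, 0.005], [0.979, 0.203, -0.002], [-0.003, 0.004, -1.0]]
force: [4.9, 7.4, 26.3]
grip_width: 0.171
grasp_force: 61.7
grip [-7.25 62.5  90.62] 3682 [[-35.37  55.34  86.3 ]
 [ 30.7   69.35  92.45]] ang 0.1099046735882544
```

```bash
python3 -m creep '[[1,0,0,0,0,0,0],[1,0,0,0,0,0,0],[1,0,0,0,0,0,0],[1,0,0,0,0,0,0],[1,0,0,0,0,0,0],[1,0,0,0,0,0,0]]'
python3 chk.py; python3 -c "
from bench import arm
print(arm.close_job())"
```

```text
t: 17.37
tcp_pos: [0.6115, -0.2033, 0.0479]
tcp_rot: [[-0.203, 0.979, 0.005], [0.979, 0.203, -0.002], [-0.003, 0.004, -1.0]]
force: [5.3, 7.4, 25.9]
grip_width: 0.171
grasp_force: 62.2
-42 990 top y 0.49304016312316934 z 73.69587211575895
-34 370 top y 0.15819715388077615 z 74.34897935108859
-15 564 top y 2.2695117756567944 z 74.32739683490016
0 309 top y 5.585590977872229 z 72.87199880975781
15 120 top y 5.654827065256315 z 73.06147166780242
tail x [-46.24  45.08] [ 0.61 -0.2   0.05] [ 5.54  6.62 24.76]
grip [-7.33 62.5  90.52] 3689 [[-35.38  55.35  86.27]
 [ 30.56  69.37  92.32]] ang 0.10915526465009118
the job is handed in; nothing more can be done
None
```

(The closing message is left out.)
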